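# Fit the hand lever to a duct damper and swing it shut

### The arm

A 6-joint arm with a two-finger parallel gripper is mounted at the origin on the work surface. World frame = base frame: x ahead of the robot, y to its left, z up, the work surface at z = 0. Lengths are in m, angles in rad, forces in N, time in s.
With the tool pointing down it reaches from about 0.225 to 0.875 m from the base axis. Payload 3.4 kg.
Tool frame: the origin (TCP) lies between the finger pads; the fingertips stand 8 mm ahead of it and the grasp point (between the pads) lies 11 mm behind it; z points along the fingers, y is the line along which they close (so a half turn about z gives the same grasp; the last joint's range is limited). The gripper opens to 85 mm and grips with 20 to 120 N. Pads are 22 mm wide; open, the fingers measure 114 mm over their backs; the gripper's body (76 mm by 85 mm) begins 54 mm behind the grasp point. The pads swing forward as they close: fully open they stand 13 mm farther back than shut.
Start: joints at [1.205, 0.276, 1.505, -0, 1.361, -0.121], TCP at [0.139, 0.558, 0.239] pointing down, gripper open.
Joint ranges: [-2.89, 2.89], [-0.75, 2.08], [0.22, 2.7], [-1.18, 4.32], [0.11, 2.71], [-2.7, 2.7]. Speed limits (rad/s): [2.57, 2.57, 3.14, 3.14, 3.14, 3.14].

### API

Orientations are given as a unit quaternion [w, x, y, z].
In Python, from rig import manip gives the robot as it stands.
- The arm moves only by the tool move_arm, never from a script. Its argument "deltas" is a list that holds one entry, the list of rows, each a list of 5 numbers: the shift along the tool's x, y, z normalised to -1 to 1, where 1 is 80 cm, then the turn about the tool's z normalised to -1 to 1, where 1 is 120 degrees, then the closure, from -1 (fully open) to 1 (shut). In form: [[[tx, ty, tz, twist, grip], ...]]. A call has 1 to 12 rows; each row is the pose to reach, as a shift and turn from the pose commanded when the call began, along the tool's axes at that moment; what a row does not reach only later rows make up. A row lasts 1/10 s, in which the tool goes at most 50 mm and 8.59 degrees, less where a joint would pass 70% of its speed; a pose out of reach is approached as far as the arm can. A call with a number of a shift or a turn outside -1 to 1 is refused whole. A call with a gripper value outside its range is refused whole. The fingers move at their own pace and stop on an object; "squeeze" is the grip in N (left out, the last holds). Time passes only in rows, so rows that repeat a pose let the fingers close. It gives the time, the measured TCP pose, the force, the opening and the grip force at its end, in the units of the state.
- manip.get_state(): the state, without advancing time (a new reading comes with each control period).
- manip.get_image(name): name is "scene" or "top"; returns the picture (480x640x3 uint8, red, green, blue); there is no depth.
- manip.camera_params(name): a dict with "fx", "fy", "cx", "cy" (pixels), "dist" ([k1, k2, p1, p2, k3] as OpenCV has them; the pictures are not rectified), "R" (3x3) and "t" (3): a world point X has camera coordinates R X + t. Camera axes: x right, y down, z forward; pixel columns grow to the right and rows downward; lengths in m; the calibration is good to about 2 mm. A picture is of the moment at which its call begins. camera_params takes no time and is no camera call.
- manip.sign_off(): hands the job in; it is judged then, once.
The state is a dict: "clock": time; "qpos": joint angles; "qd": joint speeds; "effort": joint torques, N m; "position": TCP position; "ee_rot": TCP orientation; "contact_force": force on the tool from outside, world axes, zero at the start; "moment": the same for the moment, N m; "width": finger opening in m; "gripper_force": force on a finger pad.
Only numpy, scipy, OpenCV 4.12 (cv2) and the standard library are available. Lean on these libraries where they do the work, as an engineer would, in place of code of your own. Each camera call takes 0.05 s, during which the arm holds its last target. There are 200 camera calls.

### The job

Put the long hand lever (the one with the knob) on the ribbed spindle on top of the duct: turn it to match the spindle's three ribs, slide it down fully home and let go of it. Then swing the fitted lever anticlockwise (seen from above) as far as it will go, so that it stands across the duct and the damper is shut, and leave it there. Do not knock the other things on the bench about.

Things in the scene. Friction and masses are not known exactly. Their poses are not given: they have to be found in the camera images.
- lever: The long hand lever, bare steel, 0.28 to 0.52 kg, lying flat, knob up. Origin: centre of its through bore, on the underside; x runs along the arm to the knob, z up. Hub block x -25 to 25, y -23 to 23 mm, 30 mm high. Arm 22 mm wide, 7 mm thick, underside flush with the hub's, rounded tip at x = 126 mm. Centre of mass about x = 10 mm, in the hub.
- lever_bore_top (a point): Centre of the lever's bore at the top of the hub, 30 mm above its origin; axes as the lever's. The bore is T-shaped and goes right through: a cross slot 11.8 mm wide and 32.8 mm long (along y, centred here), and a stem slot 11.8 mm wide running from it to x = +16.4 mm, towards the arm.
- lever_knob (a point): Top centre of the lever's black upright knob: x = 115 mm, z = 42 mm from the lever's origin. The knob is 22 mm in diameter and 35 mm tall, standing on the arm.
- spindle_seat (a point): Upright steel damper spindle on top of the duct. Point: on its axis, on the round collar (52 mm diameter, 10 mm high, on a 90 mm square plate) where the hub rests, 157 mm above the bench. Axes turn with the spindle: z up, x along the middle rib. Home: the lever's origin here, its x along this x; it fits no other way. 1.4 mm clearance all round, 0.1 rad play.
- spindle_top (a point): Top end of the spindle, 36 mm above its seat, same axes. Seen from above it is a T: three ribs 9 mm wide, two along +y and -y, one along +x, each reaching 15 mm from the axis; none on -x. The last 4 mm are narrowed to 6 mm wide and 13 mm reach.
- spindle (a joint): Angle of the spindle, 0 to 1.5 rad. 0: its x (and a fitted lever) points along the duct's -x, damper open. It grows anticlockwise seen from above; at the 1.5 rad stop the lever stands across the duct, to the duct's -y: shut. Steady friction of 0.2 N m (about 2 N at the knob); it stays where it is left.
- duct: Galvanised round duct section lying on low wooden cradles, fixed to the bench: 280 mm long along its x, 125 mm diameter, top 135 mm above the bench. Origin: on the bench under the spindle, at the middle of its length; z up.
- short_lever: Another steel lever, not for this spindle: lying flat, 44 mm square hub 18 mm high with a small square 15 mm bore, arm 22 mm wide and 7 mm thick to x = 91 mm, no knob. Origin: bore centre, underside; x along the arm. To be left alone.
- cartridge_a: White sealant cartridge with a green band, standing: 48 mm diameter, 175 mm tall with its nozzle. Origin: centre of the foot. Leave alone.
- cartridge_b: A second cartridge, the same. Origin: centre of the foot. Leave alone.
- spray_can: Spray can standing: 60 mm diameter, 160 mm tall. Origin: centre of the foot. Leave alone.
- tape_roll: Roll of aluminium tape lying flat: 90 mm outside, 70 mm inside diameter, 48 mm high. Origin: centre of the underside. Leave alone.
- tin: Squat tin standing: 72 mm diameter, 70 mm tall. Origin: centre of the foot. Leave alone.
- screwdriver: Screwdriver lying along its x, handle to -x, about 200 mm long. Leave alone.
Mind the look-alikes: they are no part of the job. Leave any blue or yellow look-alike of the lever alone.

How it is judged:
On the way, in this order (a step that is already met when the one before it is completed fails the run):
1. the long lever sits fully home on the spindle, let go, the damper not yet swung shut (horizontal distance between lever and spindle_seat below 0.005 m and z of lever in the frame of spindle_seat between -0.004 and 0.005 m and angle between lever's own z axis and vertical below 0.1 rad and angle between the x axis of lever and the x axis of spindle_seat, either way round below 0.17 rad and contact force between lever and the fingers below 0.3 N and value of joint spindle below 1.2 rad), for 0.2 s.
2. the spindle has been swung to its shut stop (value of joint spindle above 1.4 rad), for 0.2 s.
At the end, for the whole second after the job is handed in: The long lever is on the spindle: bore centre within 5 mm of the spindle axis, underside within 5 mm of the collar, level within 0.1 rad, its arm within 0.17 rad of the spindle's middle rib; the spindle is within 0.1 rad of its shut stop (above 1.4 rad); the lever is let go and at rest (horizontal distance between lever and spindle_seat below 0.005 m and z of lever in the frame of spindle_seat between -0.004 and 0.005 m and angle between lever's own z axis and vertical below 0.1 rad and angle between the x axis of lever and the x axis of spindle_seat, either way round below 0.17 rad and contact force between lever and the fingers below 0.3 N and value of joint spindle above 1.4 rad and linear speed of lever below 0.02 m/s); the robot touches nothing.
It fails at once if one of the other things on the bench (short lever, cartridges, can, tape roll, tin, screwdriver) is moved more than 40 mm (distance of any of short_lever, cartridge_a, cartridge_b, spray_can, tape_roll, tin, screwdriver from where it was at the start of the episode above 0.04 m).
It also fails if it takes over 69 s, if anything falls off the work surface, if the arm or the gripper's body presses on something with over 40 N, if the wrist force passes 120 N, or if a joint passes its speed limit or range.

## Working session

There is one attempt and no reset: what is moved stays moved. The work goes in short steps, Python scripts to look and compute and a tool call to move; the robot and the scene stay as the last step left them, time stands still between calls to the robot, and variables do not carry over. Pictures are saved under pics/ and viewed, at most 10 in all, crops included, and the job is handed in when it is done.

Besides the shell and the picture viewer there is one more tool, called after ">>>" as a command line: name --argument value ..., lists and objects as JSON in quotes. move_arm: Moves the arm, as the interface text tells. Scaled input: -1 to 1 covers 80 cm each way for a shift and 120 degrees each way for a turn. Its arguments: {"type":"object","properties":{"deltas":{"type":"array","items":{"type":"array","items":{"type":"array","items":{"type":"number","minimum":-1,"maximum":1}}}},"squeeze":{"type":"number"}},"required":["deltas"]}

```bash
mkdir -p pics; ls; python3 - <<'E'
from rig import manip
import cv2,numpy as np
for n in("scene","top"):
    im=manip.get_image(n); cv2.imwrite(f"pics/{n}0.png",im[:,:,::-1])
    p=manip.camera_params(n); R=np.array(p["R"]);print(n,p, -R.T@np.array(p["t"]))
print(manip.get_state())
E
```

```text
pics
scene {'fx': 578.9432726895475, 'fy': 578.9432726895475, 'cx': 330.5079900912252, 'cy': 236.97995535442718, 'dist': array([-0.14352973,  0.        ,  0.        ,  0.        ,  0.        ]), 'R': array([[ 0.75406754,  0.65672593, -0.0096543 ],
       [ 0.55755143, -0.64782417, -0.51909561],
       [-0.34715783,  0.38605038, -0.85466166]]), 't': array([-0.36499001, -0.20530252,  1.54920105])} [ 0.92751111 -0.49137118  1.21394738]
top {'fx': 499.8322080754012, 'fy': 499.8322080754012, 'cx': 315.0924677962799, 'cy': 239.80150478441305, 'dist': array([-0.13187093,  0.        ,  0.        ,  0.        ,  0.        ]), 'R': array([[ 0.02628379, -0.99950989,  0.01700428],
       [-0.9961024 , -0.0276193 , -0.08376858],
       [ 0.08419717, -0.01473625, -0.99634014]]), 't': array([-0.02166639,  0.48429034,  1.21972536])} [0.38027483 0.00969417 1.25619807]
{'clock': 0.1, 'qpos': array([ 1.20501159e+00,  2.76547450e-01,  1.50599878e+00, -1.14882128e-05,
        1.36071400e+00, -1.21016986e-01]), 'qd': array([-0.00017898, -0.00163526, -0.00378382,  0.0018743 , -0.00030839,
       -0.00110375]), 'effort': array([ 2.04681055e-03, -4.17700052e+01, -2.46410573e+01, -1.24774247e-04,
        5.89573814e-03,  3.51201538e-05]), 'position': array([0.13919423, 0.55742664, 0.23852034]), 'ee_rot': array([-1.95495277e-04,  1.22077361e-01,  9.92520238e-01, -8.10563952e-04]), 'contact_force': array([-0.28184841,  0.35924535, -0.0402637 ]), 'moment': array([ 0.0178391 , -0.01550461, -0.02381165]), 'gripper_force': 0.0, 'width': 0.08533220982956762}
```

View pics/top0.png

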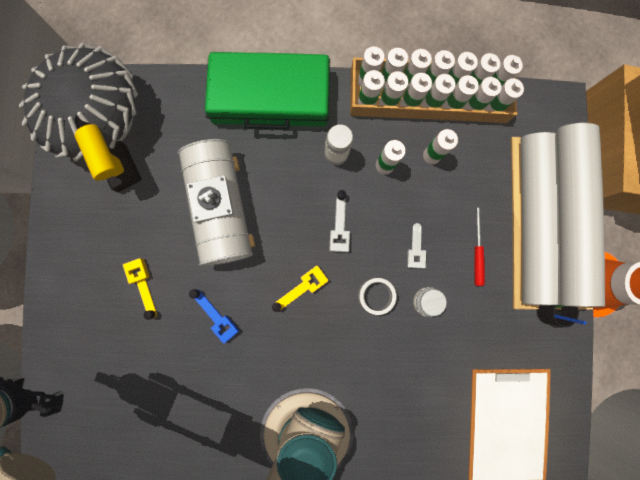

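View pics/scene0.png

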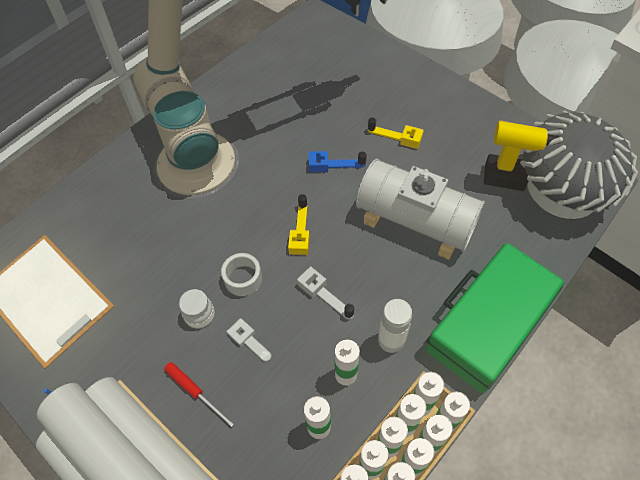

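The top view shows the steel lever with its hub at (340,241) and knob at (341,196), and the spindle at (209,197) on the duct. The scene view shows the same lever with its hub at (312,283) and knob at (349,311), and the spindle at (424,183). Next I zoom in on both.

```bash
cat > h.py <<'E'
from rig import manip
import cv2,numpy as np
def cam(n):
    p=manip.camera_params(n);K=np.array([[p["fx"],0,p["cx"]],[0,p["fy"],p["cy"]],[0,0,1]])
    return K,np.array(p["dist"]),np.array(p["R"]),np.array(p["t"])
def ray(n,px,z):
    K,d,R,t=cam(n);u=cv2.undistortPoints(np.array(px,float).reshape(-1,1,2),K,d).reshape(-1,2)
    v=np.c_[u,np.ones(len(u))]@R; c=-R.T@t
    return c+v*((z-c[2])/v[:,2])[:,None]
def proj(n,X):
    K,d,R,t=cam(n);return cv2.projectPoints(np.array(X,float).reshape(-1,1,3),cv2.Rodrigues(R)[0],t,K,d)[0].reshape(-1,2)
def crop(im,x,y,w,h,s): return cv2.resize(im[y:y+h,x:x+w],None,fx=s,fy=s,interpolation=cv2.INTER_CUBIC)
E
python3 - <<'E'
from h import *
t=cv2.imread("pics/top0.png");s=cv2.imread("pics/scene0.png")
a=np.hstack([crop(t,184,172,50,50,8) if 0 else crop(t,184,172,50,50,6),crop(t,315,190,50,75,6)[:300] if 0 else crop(t,315,205,50,50,6)])
b=np.hstack([crop(s,399,160,50,50,6),crop(s,292,262,50,50,6)])
cv2.imwrite("pics/z0.png",np.vstack([a,b]))
# masks
g=cv2.cvtColor(t,cv2.COLOR_BGR2HSV)
m=((g[:,:,2]>120)&(g[:,:,1]<60)).astype(np.uint8)
n,l,st,c=cv2.connectedComponentsWithStats(m)
i=l[246,334] or l[232,334]; print(st[i],c[i])
pts=np.argwhere(l==i)[:,::-1]; print(cv2.minAreaRect(pts[pts[:,1]>231].astype(np.float32)))
E
```

```text
[329 198  21  54 660] [339.36969697 228.71212121]
((339.0, 241.5), (19.0, 20.0), 90.0)
```

View pics/z0.png

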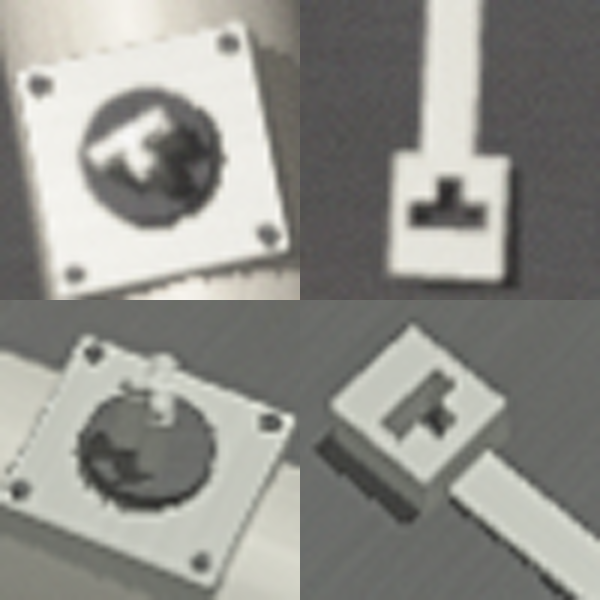

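The crops show the plate holes and the T-shaped top of the spindle in the top view, with the stem pointing down-right. The steel hub's T-bore shows too, with its stem towards the arm. I now turn these into positions.

```bash
python3 - <<'E'
from h import *
f=lambda z,x0,y0:(np.array(z,float)+.5)/6-.5+[x0,y0]
ht=f([(40,84),(229,43),(269,235),(75,273)],184,172);hs=f([(93,53),(270,122),(200,262),(20,190)],399,160)
a=ray("top",ht,.147);b=ray("scene",hs,.147)
print("plate top",a.mean(0),"scene",b.mean(0))
for q in(a,b):
  print(np.round(q,4)[:,:2].tolist())
T=ray("top",f([(92,158),(165,115),(130,137),(148,172)],184,172),.193);print("T",T)
d=T[1]-T[0];print("x ang from bar",np.arctan2(d[1],d[0])*57.3)
H=ray("top",f([(93,153),(211,156),(205,280),(87,274)],315,205),.03);print("hub",H.mean(0),H[:,:2].tolist())
S=ray("scene",f([(412,324-300),(506,404-300),(429,486-300),(332,404-300)],292-50,262),.03);
S=ray("scene",f([(112,24),(206,104),(129,186),(32,104)],292,262),.03)
print("hub scene",S.mean(0),S[:,:2].tolist())
print("bore top",ray("top",f([(110,215),(187,215),(150,180)],315,205),.03))
for n,lo,hi,fn in(("top",(325,185),(355,215),"top0"),("scene",(335,295),(362,325),"scene0")):
  im=cv2.imread(f"pics/{fn}.png");m=np.all(im<40,2);ys,xs=np.nonzero(m[lo[1]:hi[1],lo[0]:hi[0]])
  print("knob",n,xs.min()+lo[0],xs.max()+lo[0],ys.min()+lo[1],ys.max()+lo[1],len(xs),ray(n,[(xs.mean()+lo[0],ys.mean()+lo[1])],.03))
E
```

```text
plate top [0.56183477 0.23432563 0.147     ] scene [0.56379972 0.23223428 0.147     ]
[[0.5892, 0.2787], [0.6065, 0.2077], [0.534, 0.1893], [0.5178, 0.2617]]
[[0.519, 0.2588], [0.5906, 0.2767], [0.6084, 0.2056], [0.5372, 0.1878]]
T [[0.55389531 0.24714659 0.193     ]
 [0.57019972 0.22140934 0.193     ]
 [0.56187355 0.23372044 0.193     ]
 [0.54929481 0.22655742 0.193     ]]
x ang from bar -57.650218044943024
hub [ 0.48377216 -0.06844886  0.03      ] [[0.5089822541151786, -0.04479686029811075], [0.5091175916165328, -0.09344767948205857], [0.45791806448375844, -0.09202917255735452], [0.4590707394042226, -0.043521719573261106]]
hub scene [ 0.48752792 -0.06990109  0.03      ] [[0.46200054428457404, -0.04598994524219674], [0.5125334653065861, -0.048325870436296214], [0.5134506184107894, -0.0934318223147812], [0.46212706662411046, -0.09185672015890223]]
bore top [[ 0.48359337 -0.05238813  0.03      ]
 [ 0.48447034 -0.08405853  0.03      ]
 [ 0.49848715 -0.06851346  0.03      ]]
knob top 339 345 192 198 11 [[ 0.59413431 -0.07405655  0.03      ]]
knob scene 345 352 307 316 14 [[ 0.6043062  -0.08190389  0.03      ]]
```

>>> move_arm --deltas '[[[-0.609, -0.655, 0.048, -0.104, -1], [-0.609, -0.655, 0.048, -0.104, -1], [-0.609, -0.655, 0.048, -0.104, -1], [-0.609, -0.655, 0.048, -0.104, -1], [-0.609, -0.655, 0.048, -0.104, -1], [-0.609, -0.655, 0.048, -0.104, -1], [-0.609, -0.655, 0.048, -0.104, -1], [-0.609, -0.655, 0.048, -0.104, -1], [-0.609, -0.655, 0.048, -0.104, -1], [-0.609, -0.655, 0.048, -0.104, -1], [-0.609, -0.655, 0.048, -0.104, -1], [-0.609, -0.655, 0.048, -0.104, -1]]]'

```text
clock: 1.3
position: [0.4291, 0.0316, 0.207]
ee_rot: [0.0, 0.014, 1.0, 0.0]
contact_force: [0.9, 0.2, -0.1]
width: 0.0858
gripper_force: 0.0
```

```bash
cat >> h.py <<'E'
def go(x,y,z,yaw):
    "normalised row to reach a world TCP and tool-y yaw (deg)"
    from scipy.spatial.transform import Rotation as Ro
    s=manip.get_state();w=s["ee_rot"];R=Ro.from_quat([w[1],w[2],w[3],w[0]]).as_matrix()
    cur=np.degrees(np.arctan2(R[1,1],R[0,1]));p=s["position"]
    print("pos",p.round(4),"yaw",round(cur,2),"F",s["contact_force"].round(1),"w",round(s["width"],4),"gf",round(s["gripper_force"],1),"q6",round(s["qpos"][5],2),"t",round(s["clock"],2))
    print("row",np.round(np.r_[R.T@(np.array([x,y,z])-p)/.8,-(yaw-cur)/120],4).tolist())
E
python3 -c "
from h import *
go(.4855,-.0692,.10,88.5)"
```

```text
pos [0.4291 0.0316 0.207 ] yaw 88.42 F [ 0.9  0.2 -0.1] w 0.0858 gf 0.0 q6 -1.63 t 1.3
row [-0.074, -0.124, 0.1337, -0.0007]
```

>>> move_arm --deltas '[[[-0.074, -0.124, 0.13, 0, -1], [-0.074, -0.124, 0.13, 0, -1], [-0.074, -0.124, 0.13, 0, -1], [-0.074, -0.124, 0.13, 0, -1], [-0.074, -0.124, 0.2, 0, -1], [-0.074, -0.124, 0.242, 0, -1], [-0.074, -0.124, 0.242, 0, -1], [-0.074, -0.124, 0.242, 0, -1]]]'

```text
clock: 2.1
position: [0.485, -0.0667, 0.0139]
ee_rot: [-0.001, 0.013, 1.0, 0.0]
contact_force: [0.5, 0.2, -0.1]
width: 0.0855
gripper_force: 0.0
```

>>> move_arm --deltas '[[[0, 0, 0, 0, 1], [0, 0, 0, 0, 1], [0, 0, 0, 0, 1], [0, 0, 0, 0, 1], [0, 0, 0, 0, 1], [0, 0, 0, 0, 1], [0, 0, 0, 0, 1], [0, 0, 0, 0, 1], [0, 0, 0, 0, 1], [0, 0, 0, 0, 1]]]' --squeeze 60

```text
clock: 3.1
position: [0.4866, -0.0676, 0.0156]
ee_rot: [0.002, 0.013, 1.0, -0.001]
contact_force: [-0.3, -0.3, 7.7]
width: 0.0449
gripper_force: 62.2
```

```bash
python3 -c "
from h import *
go(.4855,-.0692,.26,88.5)"
```

```text
pos [ 0.4866 -0.0676  0.0156] yaw 88.48 F [-0.3 -0.3  7.7] w 0.0449 gf 62.2 q6 -1.82 t 3.1
row [0.0001, -0.0023, -0.3054, -0.0001]
```

>>> move_arm --deltas '[[[0, 0, -0.06, 0, 1], [0, 0, -0.12, 0, 1], [0, 0, -0.18, 0, 1], [0, 0, -0.24, 0, 1], [0, 0, -0.3, 0, 1], [0, 0, -0.33, 0.07, 1], [0, 0, -0.33, 0.14, 1], [0, 0, -0.33, 0.21, 1], [0, 0, -0.33, 0.28, 1], [0, 0, -0.33, 0.35, 1], [0, 0, -0.33, 0.42, 1], [0, 0, -0.33, 0.49, 1]]]'

```text
clock: 4.3
position: [0.4841, -0.0668, 0.2773]
ee_rot: [-0.001, 0.505, 0.863, -0.0]
contact_force: [-0.4, 0.6, -4.9]
width: 0.0448
gripper_force: 65.7
```

```bash
python3 -c "
from h import *
go(.5628,.2333,.26,-58.3)"
```

```text
pos [ 0.4841 -0.0668  0.2773] yaw 29.31 F [-0.4  0.6 -4.9] w 0.0448 gf 65.7 q6 -0.79 t 4.3
row [0.2789, 0.2695, 0.0217, 0.7301]
```

>>> move_arm --deltas '[[[0.279, 0.27, 0.0, 0.73, 1], [0.279, 0.27, 0.0, 0.73, 1], [0.279, 0.27, 0.0, 0.73, 1], [0.279, 0.27, 0.0, 0.73, 1], [0.279, 0.27, 0.0, 0.73, 1], [0.279, 0.27, 0.0, 0.73, 1], [0.279, 0.27, 0.022, 0.73, 1], [0.279, 0.27, 0.022, 0.73, 1], [0.279, 0.27, 0.022, 0.73, 1], [0.279, 0.27, 0.022, 0.73, 1], [0.279, 0.27, 0.022, 0.73, 1], [0.279, 0.27, 0.022, 0.73, 1]]]'

```text
clock: 5.5
position: [0.5616, 0.2336, 0.2596]
ee_rot: [-0.0, 0.961, 0.276, -0.001]
contact_force: [0.2, 0.0, -4.6]
width: 0.045
gripper_force: 65.7
```

>>> move_arm --deltas '[[[0, 0, 0, 0, 1], [0, 0, 0, 0, 1], [0, 0, 0, 0, 1]]]'

```text
clock: 5.8
position: [0.5623, 0.2335, 0.26]
ee_rot: [-0.0, 0.961, 0.277, -0.0]
contact_force: [-0.0, 0.7, -5.3]
width: 0.0445
gripper_force: 65.7
```

```bash
python3 - <<'E'
from h import *
go(.5628,.2333,.26,-58.3)
t=manip.get_image("top")[:,:,::-1];s=manip.get_image("scene")[:,:,::-1]
cv2.imwrite("pics/t1.png",t);cv2.imwrite("pics/s1.png",s)
X=np.array([.5628,.2333,.275]);a,b=[proj(n,X)[0].astype(int)-45 for n in("top","scene")];print(a,b)
cv2.imwrite("pics/z1.png",np.hstack([crop(t,a[0],a[1],90,120,4.4),crop(s,b[0],b[1],90,120,4.4)]))
E
```

```text
pos [0.5623 0.2335 0.26  ] yaw -57.9 F [-0.   0.7 -5.3] w 0.0445 gf 65.7 q6 1.29 t 5.8
row [0.0003, 0.0006, -0.0001, 0.0034]
[152 141] [385 103]
```

View pics/z1.png

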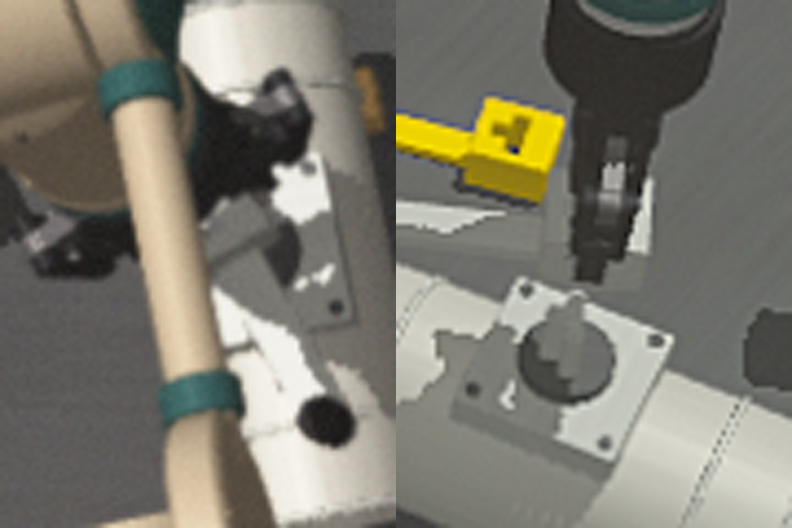

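The top crop shows the knob at zoom (327,420). The scene crop shows the hub behind the finger, with its lower corners near (545,257) and (645,290) but little contrast. I measure the knob and enlarge the hub with the contrast raised and the expected outline drawn on it.

```bash
python3 - <<'E'
from h import *
t=cv2.imread("pics/t1.png");s=cv2.imread("pics/s1.png")
m=(t.max(2)<60).astype(np.uint8);n,l,st,c=cv2.connectedComponentsWithStats(m)
k=l[141+int(420/4.4),152+int(327/4.4)];print(st[k],c[k])
for z in(.287,.27):
  P=ray("top",[c[k]],z)[0];d=P[:2]-[.5628,.2333];print(P,np.hypot(*d),np.degrees(np.arctan2(d[1],d[0]))%360)
y=np.radians(-57.9-90+0+360-0); y=np.radians(-57.9+270)
c0=np.array([.5628,.2333]);X=np.array([np.cos(y),np.sin(y)]);Y=np.array([-X[1],X[0]])
pts=[np.r_[c0+X*a+Y*.023,z] for z in(.2444,.2744) for a in(-.025,.025)]
q=proj("scene",pts);print(q)
x0,y0=405,105;S=7
z=crop(s,x0,y0,100,75,S);z=cv2.convertScaleAbs(z,alpha=1.8,beta=-60)
for p in (q-[x0,y0]+.5)*S: cv2.circle(z,tuple(int(v) for v in p),3,(0,0,255),-1)
cv2.imwrite("pics/z2.png",z)
E
```

```text
[221 232  11  10  89] [226.11235955 236.39325843]
[0.46403529 0.16896824 0.287     ] 0.11786875803895588 213.07876782842638
[0.46550447 0.17176195 0.27      ] 0.11512320432532641 212.312777516082
[[439.4178465  167.84123517]
 [416.01531737 164.95723498]
 [441.52687934 158.93226159]
 [417.64016328 156.00346665]]
```

View pics/z2.png

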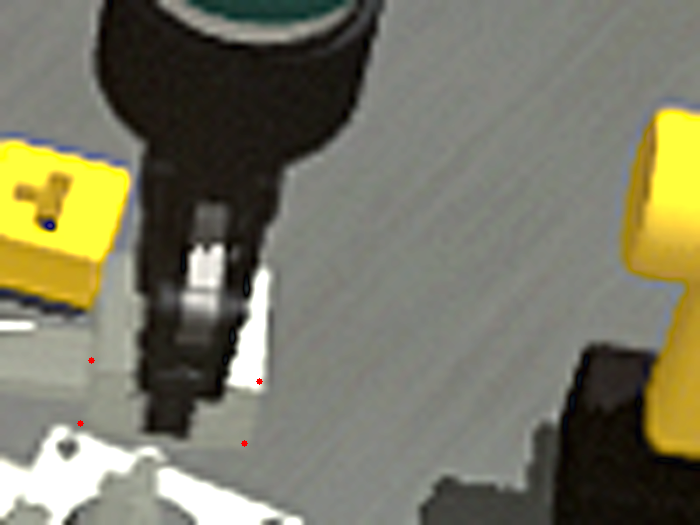

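The hub corners sit about 1 px right of and below the drawn outline, for example bottom-right at (252,450) against (244,443). The knob measurement disagrees by about as much in the opposite direction. That puts the hub within roughly 1–2 mm, inside the narrowed tip's capture range, so I go down gently.

>>> move_arm --deltas '[[[0, 0.0006, 0.03, 0, 1], [0, 0.0006, 0.055, 0, 1], [0, 0.0006, 0.06, 0, 1], [0, 0.0006, 0.063, 0, 1], [0, 0.0006, 0.066, 0, 1], [0, 0.0006, 0.067, 0, 1], [0, 0.0006, 0.068, 0, 1], [0, 0.0006, 0.068, 0, 1]]]'

```text
clock: 6.7
position: [0.563, 0.2333, 0.2061]
ee_rot: [-0.0, 0.961, 0.276, 0.0]
contact_force: [1.2, 0.7, -4.9]
width: 0.045
gripper_force: 65.5
```

```bash
python3 - <<'E'
from h import *
go(.5628,.2333,.1726,-57.9)
s=manip.get_image("scene")[:,:,::-1];cv2.imwrite("pics/s2.png",s)
z=crop(s,375,130,90,80,7);cv2.imwrite("pics/z3.png",cv2.convertScaleAbs(z,alpha=1.6,beta=-40))
E
```

```text
pos [0.563  0.2333 0.2061] yaw -57.95 F [ 1.2  0.7 -4.9] w 0.045 gf 65.5 q6 1.29 t 6.7
row [-0.0002, -0.0001, 0.0418, -0.0004]
```

View pics/z3.png

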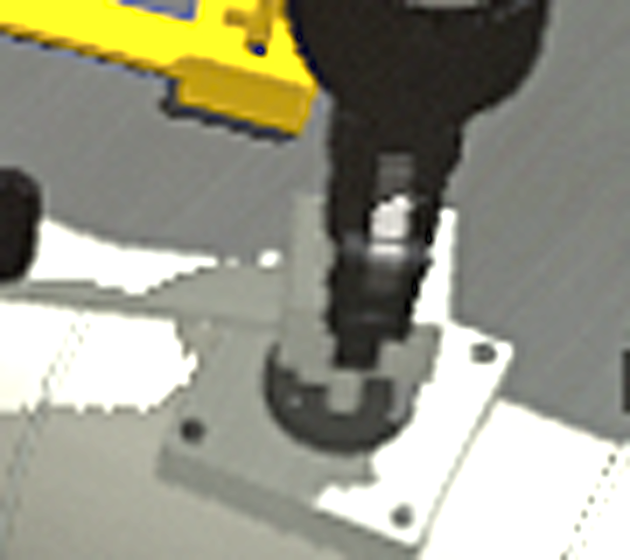

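The hub's lower corners are at (277,363) and (435,383) in this crop. The collar centre is near x=340 and nothing is in contact yet. I compare these with the projection.

```bash
python3 - <<'E'
from h import *
c0=np.array([.5630,.2333]);y=np.radians(-57.95+270);X=np.array([np.cos(y),np.sin(y)]);Y=np.array([-X[1],X[0]])
Z=lambda P:((proj("scene",P)-[375,130]+.5)*7).round(0).tolist()
print("hub bottom",Z([np.r_[c0+X*a+Y*.023,z] for z in(.1905,.2205) for a in(.025,-.025)]))
a=np.linspace(0,6.28,60);E=np.array([[c0[0]+.026*np.cos(t),c0[1]+.026*np.sin(t),.157] for t in a])
e=np.array(Z(E));print("collar",e.min(0),e.max(0))
h=np.array([[.0375*i,.0375*j] for i,j in((1,1),(1,-1),(-1,-1),(-1,1))])
# holes seen: right(483,353) bottom(402,516) left(192,430)
P=ray("scene",np.array([(483,353),(402,516),(192,430)])/7-.5+[375,130],.147);print(P,(P[0]+P[2])/2)
hub=ray("scene",np.array([(277,363),(435,383)])/7-.5+[375,130],.1905);m=hub.mean(0)[:2];print(hub,m-Y*.023)
E
```

```text
hub bottom [[272.0, 355.0], [430.0, 375.0], [282.0, 297.0], [444.0, 317.0]]
collar [263. 307.] [422. 436.]
[[0.59050248 0.27653122 0.147     ]
 [0.60832942 0.20573691 0.147     ]
 [0.53668435 0.18855541 0.147     ]] [0.56359342 0.23254332 0.147     ]
[[0.55717302 0.19912311 0.1905    ]
 [0.5995406  0.22554661 0.1905    ]] [0.56615165 0.23182932]
```

>>> move_arm --deltas '[[[-0.0015, 0, 0, 0, 1], [-0.0015, 0, 0.002, 0, 1], [-0.0015, 0, 0.004, 0, 1], [-0.0015, 0, 0.006, 0, 1], [-0.0015, 0, 0.008, 0, 1], [-0.0015, 0, 0.01, 0, 1], [-0.0015, 0, 0.01, 0, 1]]]'

```text
clock: 7.45
position: [0.5614, 0.2329, 0.1971]
ee_rot: [-0.0, 0.961, 0.276, -0.0]
contact_force: [-1.5, 3.3, -5.4]
width: 0.0445
gripper_force: 65.6
```

>>> move_arm --deltas '[[[0, -0.0006, 0.003, 0, 1], [0, -0.0006, 0.006, 0, 1], [0, -0.0006, 0.009, 0, 1], [0, -0.0006, 0.012, 0, 1], [0, -0.0006, 0.015, 0, 1], [0, -0.0006, 0.018, 0, 1], [0, -0.0006, 0.021, 0, 1], [0, -0.0006, 0.021, 0, 1]]]'

```text
clock: 8.25
position: [0.5614, 0.2329, 0.1801]
ee_rot: [-0.0, 0.961, 0.276, -0.0]
contact_force: [-0.5, 2.1, -5.2]
width: 0.0449
gripper_force: 65.5
```

>>> move_arm --deltas '[[[0, -0.0005, 0.003, 0, 1], [0, -0.0005, 0.006, 0, 1], [0, -0.0005, 0.008, 0, 1], [0, -0.0005, 0.01, 0, 1], [0, -0.0005, 0.011, 0, 1], [0, -0.0005, 0.011, 0, 1]]]'

```text
clock: 8.85
position: [0.5615, 0.233, 0.1728]
ee_rot: [0.0, 0.961, 0.276, 0.0]
contact_force: [-1.1, -1.0, 1.3]
width: 0.0448
gripper_force: 66.4
```

The vertical force rose by 6.5 N at the expected height, so the lever is on the collar. I release it.

>>> move_arm --deltas '[[[0, 0, 0, 0, -1], [0, 0, 0, 0, -1], [0, 0, 0, 0, -1], [0, 0, 0, 0, -1], [0, 0, 0, 0, -1], [0, 0, -0.04, 0, -1], [0, 0, -0.08, 0, -1], [0, 0, -0.12, 0, -1], [0, 0, -0.16, 0, -1], [0, 0, -0.16, 0, -1]]]'

```text
clock: 9.85
position: [0.5635, 0.234, 0.3054]
ee_rot: [-0.0, 0.961, 0.276, 0.005]
contact_force: [-0.4, 0.1, 0.2]
width: 0.0854
gripper_force: 0.0
```

```bash
python3 - <<'E'
from h import *
go(.53,.10,.30,-57.9)
t=manip.get_image("top")[:,:,::-1];s=manip.get_image("scene")[:,:,::-1];cv2.imwrite("pics/t3.png",t);cv2.imwrite("pics/s3.png",s)
cv2.imwrite("pics/z4.png",np.hstack([crop(t,170,160,90,90,4.4),crop(s,365,125,90,90,4.4)]))
m=(t.max(2)<60).astype(np.uint8);n,l,st,c=cv2.connectedComponentsWithStats(m)
for k in range(1,n):
  if 40<st[k][4]<200: P=ray("top",[c[k]],.19)[0];print(st[k],P.round(4))
E
```

```text
pos [0.5635 0.234  0.3054] yaw -57.94 F [-0.4  0.1  0.2] w 0.0854 gf 0.0 q6 1.29 t 9.85
row [-0.1245, 0.1197, 0.0058, -0.0003]
[111  62  13   8  48] [0.8554 0.4581 0.19  ]
[117  76  15  13  93] [0.8173 0.4392 0.19  ]
[355 117  25   3  41] [ 0.7445 -0.112   0.19  ]
[ 50 145  11   9  64] [0.6589 0.5857 0.19  ]
[ 67 145  22  27 187] [0.64   0.5325 0.19  ]
[228 237  10   9  61] [0.463  0.1695 0.19  ]
[365 283  14  22  49] [ 0.3634 -0.1237  0.19  ]
[272 304  14   8  72] [0.3234 0.0701 0.19  ]
[228 317  15  26  59] [0.2724 0.158  0.19  ]
[218 412  13  14  78] [0.0844 0.1756 0.19  ]
[281 414  43  17 105] [0.0914 0.0137 0.19  ]
```

View pics/z4.png

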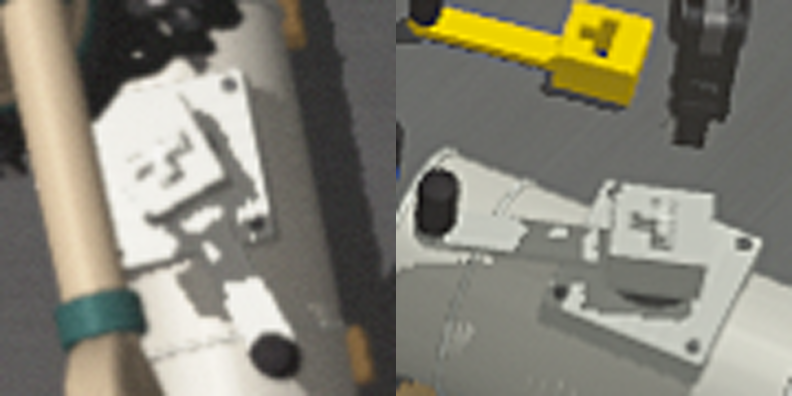

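The lever sits flat on the collar, with its hub at zoom (175,155) in the top view. The knob is at (275,355), which is 213° about the spindle and 117 mm out. Next I close the fingers and go behind the knob on its clockwise side.

```bash
python3 -c "
from h import *
go(.441,.2083,.30,-57)"
```

```text
pos [0.5615 0.2334 0.3006] yaw -57.94 F [ 0.2 -0.2  0.4] w 0.0855 gf 0.0 q6 1.29 t 9.95
row [-0.1443, -0.0534, 0.0004, -0.0079]
```

>>> move_arm --deltas '[[[-0.144, -0.053, 0, -0.008, 1], [-0.144, -0.053, 0, -0.008, 1], [-0.144, -0.053, 0, -0.008, 1], [-0.144, -0.053, 0, -0.008, 1], [-0.144, -0.053, 0, -0.008, 1], [-0.144, -0.053, 0, -0.008, 1], [-0.144, -0.053, 0.05, -0.008, 1], [-0.144, -0.053, 0.1, -0.008, 1], [-0.144, -0.053, 0.14, -0.008, 1], [-0.144, -0.053, 0.15, -0.008, 1], [-0.144, -0.053, 0.15, -0.008, 1]]]'

```text
clock: 11.05
position: [0.4413, 0.208, 0.1786]
ee_rot: [-0.0, 0.959, 0.284, -0.002]
contact_force: [0.4, -0.0, -0.6]
width: 0.0006
gripper_force: 0.0
```

```bash
python3 - <<'E'
from h import *
c=np.array([.5620,.2332])
def P(th,b):
    r=np.radians(th);return c+.115*np.array([np.cos(r),np.sin(r)])-b*np.array([-np.sin(r),np.cos(r)])
for th,b in((213,.03),(217,.0255),(224,.0255),(231,.0255),(238,.0255),(245,.0255),(252,.0255),(259,.0255),(266,.0255),(272,.0255),(277,.0255),(280.5,.0255)):
    print(th,end=" ");x=P(th,b)
    go(*x,.180,th+90-360)
E
```

```text
213 pos [0.4413 0.208  0.1786] yaw -57.0 F [ 0.4 -0.  -0.6] w 0.0006 gf 0.0 q6 1.29 t 11.05
row [-0.0001, 0.0183, -0.0017, -0.0]
217 pos [0.4413 0.208  0.1786] yaw -57.0 F [ 0.4 -0.  -0.6] w 0.0006 gf 0.0 q6 1.29 t 11.05
row [-0.002, 0.034, -0.0017, -0.0333]
224 pos [0.4413 0.208  0.1786] yaw -57.0 F [ 0.4 -0.  -0.6] w 0.0006 gf 0.0 q6 1.29 t 11.05
row [-0.0036, 0.0519, -0.0018, -0.0917]
231 pos [0.4413 0.208  0.1786] yaw -57.0 F [ 0.4 -0.  -0.6] w 0.0006 gf 0.0 q6 1.29 t 11.05
row [-0.0029, 0.0699, -0.0018, -0.15]
238 pos [0.4413 0.208  0.1786] yaw -57.0 F [ 0.4 -0.  -0.6] w 0.0006 gf 0.0 q6 1.29 t 11.05
row [-0.0001, 0.0876, -0.0018, -0.2083]
245 pos [0.4413 0.208  0.1786] yaw -57.0 F [ 0.4 -0.  -0.6] w 0.0006 gf 0.0 q6 1.29 t 11.05
row [0.0048, 0.1049, -0.0018, -0.2667]
252 pos [0.4413 0.208  0.1786] yaw -57.0 F [ 0.4 -0.  -0.6] w 0.0006 gf 0.0 q6 1.29 t 11.05
row [0.0119, 0.1214, -0.0019, -0.325]
259 pos [0.4413 0.208  0.1786] yaw -57.0 F [ 0.4 -0.  -0.6] w 0.0006 gf 0.0 q6 1.29 t 11.05
row [0.0209, 0.137, -0.0019, -0.3833]
266 pos [0.4413 0.208  0.1786] yaw -57.0 F [ 0.4 -0.  -0.6] w 0.0006 gf 0.0 q6 1.29 t 11.05
row [0.0317, 0.1514, -0.002, -0.4417]
272 pos [0.4413 0.208  0.1786] yaw -57.0 F [ 0.4 -0.  -0.6] w 0.0006 gf 0.0 q6 1.29 t 11.05
row [0.0423, 0.1626, -0.002, -0.4917]
277 pos [0.4413 0.208  0.1786] yaw -57.0 F [ 0.4 -0.  -0.6] w 0.0006 gf 0.0 q6 1.29 t 11.05
row [0.052, 0.171, -0.002, -0.5333]
280.5 pos [0.4413 0.208  0.1786] yaw -57.0 F [ 0.4 -0.  -0.6] w 0.0006 gf 0.0 q6 1.29 t 11.05
row [0.0592, 0.1764, -0.0021, -0.5625]
```

>>> move_arm --deltas '[[[0, 0.018, -0.002, 0, 1], [-0.001, 0.026, -0.002, -0.017, 1], [-0.002, 0.034, -0.002, -0.033, 1], [-0.003, 0.043, -0.002, -0.062, 1], [-0.0036, 0.052, -0.002, -0.092, 1], [-0.0033, 0.061, -0.002, -0.12, 1], [-0.003, 0.07, -0.002, -0.15, 1], [-0.0015, 0.079, -0.002, -0.18, 1], [0, 0.0875, -0.002, -0.208, 1], [0.002, 0.0965, -0.002, -0.238, 1], [0.005, 0.105, -0.002, -0.267, 1]]]'

```text
clock: 12.15
position: [0.4921, 0.1396, 0.1839]
ee_rot: [0.0, 0.843, 0.539, 0.002]
contact_force: [-1.0, 2.2, -0.1]
width: 0.0
gripper_force: 0.9
```

```bash
python3 - <<'E'
from h import *
c=np.array([.5620,.2332])
for th in(250,255,260,265,270,274,278,280,281.5):
    r=np.radians(th);x=c+.115*np.array([np.cos(r),np.sin(r)])-.0255*np.array([-np.sin(r),np.cos(r)])
    print(th,end=" ");go(*x,.180,th+90-360)
t=manip.get_image("top")[:,:,::-1];cv2.imwrite("pics/t4.png",t)
m=(t.max(2)<60).astype(np.uint8);n,l,st,cc=cv2.connectedComponentsWithStats(m)
for k in range(1,n):
  P=ray("top",[cc[k]],.19)[0]
  if 30<st[k][4]<200 and np.hypot(*(P[:2]-c))<.15: print(st[k],P.round(4),np.degrees(np.arctan2(*(P[:2]-c)[::-1]))%360)
E
```

```text
250 pos [0.4921 0.1396 0.1839] yaw -24.83 F [-1.   2.2 -0.1] w 0.0 gf 0.9 q6 0.57 t 12.15
row [-0.003, 0.0105, 0.0049, -0.0402]
255 pos [0.4921 0.1396 0.1839] yaw -24.83 F [-1.   2.2 -0.1] w 0.0 gf 0.9 q6 0.57 t 12.15
row [-0.0042, 0.0233, 0.0049, -0.0819]
260 pos [0.4921 0.1396 0.1839] yaw -24.83 F [-1.   2.2 -0.1] w 0.0 gf 0.9 q6 0.57 t 12.15
row [-0.0042, 0.0362, 0.005, -0.1236]
265 pos [0.4921 0.1396 0.1839] yaw -24.83 F [-1.   2.2 -0.1] w 0.0 gf 0.9 q6 0.57 t 12.15
row [-0.0031, 0.049, 0.005, -0.1652]
270 pos [0.4921 0.1396 0.1839] yaw -24.83 F [-1.   2.2 -0.1] w 0.0 gf 0.9 q6 0.57 t 12.15
row [-0.0009, 0.0616, 0.005, -0.2069]
274 pos [0.4921 0.1396 0.1839] yaw -24.83 F [-1.   2.2 -0.1] w 0.0 gf 0.9 q6 0.57 t 12.15
row [0.0016, 0.0716, 0.0051, -0.2402]
278 pos [0.4921 0.1396 0.1839] yaw -24.83 F [-1.   2.2 -0.1] w 0.0 gf 0.9 q6 0.57 t 12.15
row [0.0048, 0.0813, 0.0051, -0.2736]
280 pos [0.4921 0.1396 0.1839] yaw -24.83 F [-1.   2.2 -0.1] w 0.0 gf 0.9 q6 0.57 t 12.15
row [0.0067, 0.0861, 0.0051, -0.2902]
281.5 pos [0.4921 0.1396 0.1839] yaw -24.83 F [-1.   2.2 -0.1] w 0.0 gf 0.9 q6 0.57 t 12.15
row [0.0082, 0.0897, 0.0051, -0.3027]
[233 153  13  20 135] [0.6362 0.161  0.19  ] 315.7838829593019
[230 235  18  17 122] [0.4617 0.1568 0.19  ] 217.30489121775747
```

>>> move_arm --deltas '[[[-0.003, 0.0105, 0.003, -0.04, 1], [-0.004, 0.023, 0.003, -0.082, 1], [-0.004, 0.036, 0.003, -0.124, 1], [-0.003, 0.049, 0.003, -0.165, 1], [-0.001, 0.0615, 0.003, -0.207, 1], [0.0016, 0.0715, 0.003, -0.24, 1], [0.005, 0.081, 0.003, -0.274, 1], [0.006, 0.084, 0.003, -0.284, 1], [0.0067, 0.086, 0.003, -0.29, 1], [0.0067, 0.086, 0.003, -0.29, 1]]]'

```text
clock: 13.2
position: [0.5554, 0.1154, 0.1799]
ee_rot: [0.001, 0.644, 0.765, 0.0]
contact_force: [-0.8, -0.8, 1.2]
width: -0.0002
gripper_force: 0.3
```

```bash
python3 - <<'E'
from h import *
c=np.array([.5620,.2332])
for th in(282,284):
    r=np.radians(th);x=c+.115*np.array([np.cos(r),np.sin(r)])-.0255*np.array([-np.sin(r),np.cos(r)])
    print(th,end=" ");go(*x,.180,th+90-360)
t=manip.get_image("top")[:,:,::-1];s=manip.get_image("scene")[:,:,::-1]
cv2.imwrite("pics/z5.png",np.hstack([crop(t,170,150,90,90,4.4),crop(s,335,125,90,90,4.4)]))
E
```

```text
282 pos [0.5554 0.1154 0.1799] yaw 9.79 F [-0.8 -0.8  1.2] w -0.0002 gf 0.3 q6 -0.09 t 13.2
row [-0.0011, 0.0068, -0.0001, -0.0184]
284 pos [0.5554 0.1154 0.1799] yaw 9.79 F [-0.8 -0.8  1.2] w -0.0002 gf 0.3 q6 -0.09 t 13.2
row [-0.002, 0.0119, -0.0001, -0.0351]
```

View pics/z5.png

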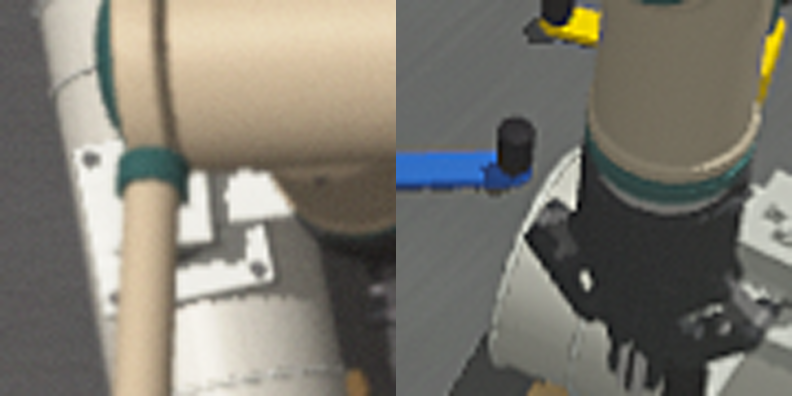

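The lever has swung across the duct, with its hub at zoom (185,205) in the top view and the arm running right; the gripper hides the knob. I push on gently to feel the stop.

>>> move_arm --deltas '[[[0, 0.002, 0, -0.005, 1], [0, 0.004, 0, -0.01, 1], [0, 0.005, 0, -0.01, 1], [0, 0.005, 0, -0.01, 1]]]'

```text
clock: 13.7
position: [0.5588, 0.1163, 0.1791]
ee_rot: [-0.0, 0.636, 0.772, -0.0]
contact_force: [-1.8, -1.4, 1.1]
width: 0.0
gripper_force: 0.8
```

>>> move_arm --deltas '[[[0, 0.002, 0, -0.005, 1], [0, 0.004, 0, -0.01, 1], [0, 0.005, 0, -0.01, 1], [0, 0.005, 0, -0.01, 1]]]'

```text
clock: 14.1
position: [0.5629, 0.1172, 0.179]
ee_rot: [-0.0, 0.628, 0.779, 0.0]
contact_force: [-1.2, -0.8, -1.3]
width: 0.0
gripper_force: 0.7
```

>>> move_arm --deltas '[[[0, 0.002, 0, -0.005, 1], [0, 0.004, 0, -0.01, 1], [0, 0.005, 0, -0.01, 1], [0, 0.005, 0, -0.01, 1]]]'

```text
clock: 14.5
position: [0.5669, 0.1181, 0.1791]
ee_rot: [0.0, 0.619, 0.785, 0.0]
contact_force: [-1.7, -1.2, 0.7]
width: -0.0001
gripper_force: 0.7
```

No stop felt yet, so I retreat upward and measure the knob.

>>> move_arm --deltas '[[[0, -0.02, 0, 0, 1], [0, -0.03, -0.05, 0, 1], [0, -0.03, -0.1, 0, 1], [0, -0.1, -0.15, 0, 1], [0, -0.16, -0.15, 0, 1], [0, -0.22, -0.15, 0, 1], [0, -0.22, -0.15, 0, 1], [0, -0.22, -0.15, 0, 1]]]'

```text
clock: 15.3
position: [0.3946, 0.0773, 0.3002]
ee_rot: [0.001, 0.62, 0.785, 0.002]
contact_force: [1.3, -0.7, 0.4]
width: 0.0002
gripper_force: 0.0
```

```bash
python3 - <<'E'
from h import *
c=np.array([.5620,.2332])
go(.55,.1181,.179,15)
t=manip.get_image("top")[:,:,::-1];s=manip.get_image("scene")[:,:,::-1]
cv2.imwrite("pics/t6.png",t);cv2.imwrite("pics/s6.png",s)
cv2.imwrite("pics/z6.png",np.hstack([crop(t,185,150,90,90,4.4),crop(s,365,110,90,90,4.4)]))
for n,im in(("top",t),("scene",s)):
  m=(im.max(2)<60).astype(np.uint8);k,l,st,cc=cv2.connectedComponentsWithStats(m)
  for i in range(1,k):
    P=ray(n,[cc[i]],.19)[0]
    if 30<st[i][4]<400 and np.hypot(*(P[:2]-c))<.15: print(n,st[i],P.round(4),np.degrees(np.arctan2(*(P[:2]-c)[::-1]))%360)
E
```

```text
pos [0.3946 0.0773 0.3002] yaw 13.43 F [ 1.3 -0.7  0.4] w 0.0002 gf 0.0 q6 -0.22 t 15.3
row [0.0045, 0.2002, 0.1522, -0.0131]
top [233 153  15  31 240] [0.6212 0.1588 0.19  ] 308.4981411724119
top [253 179  10  11  83] [0.5885 0.1216 0.19  ] 283.3315806310853
scene [358 152   8  13  83] [0.4271 0.1745 0.19  ] 203.51296993834328
scene [400 208  10  15  90] [0.5957 0.1126 0.19  ] 285.59839439986627
```

View pics/z6.png

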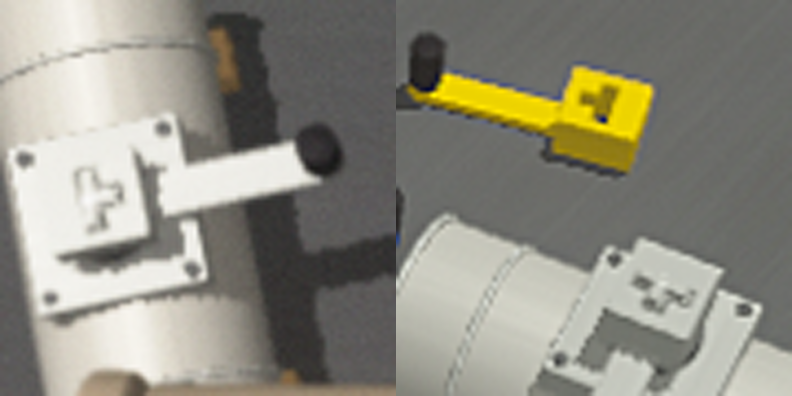

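The knob is now at about 283–285°, with the lever flat on its collar. Allowing 5.7° of play, the spindle is at roughly 1.46 rad. I push once more until the stop is felt.

>>> move_arm --deltas '[[[0, 0.06, 0, 0, 1], [0, 0.12, 0, 0, 1], [0, 0.18, 0, 0, 1], [0, 0.19, 0.05, 0, 1], [0, 0.19, 0.1, 0, 1], [0, 0.19, 0.15, 0, 1], [0, 0.2, 0.15, 0, 1], [0, 0.21, 0.15, 0, 1], [0, 0.218, 0.15, 0, 1], [0, 0.221, 0.15, 0, 1], [0, 0.223, 0.15, -0.005, 1], [0, 0.223, 0.15, -0.005, 1]]]'

```text
clock: 16.6
position: [0.5697, 0.1184, 0.1805]
ee_rot: [0.001, 0.615, 0.788, 0.001]
contact_force: [-0.1, -0.3, 1.5]
width: 0.0003
gripper_force: 0.5
```

>>> move_arm --deltas '[[[0, 0.001, 0, 0, 1], [0, 0.002, 0, -0.005, 1], [0, 0.003, 0, -0.005, 1], [0, 0.003, 0, -0.005, 1]]]'

```text
clock: 17.0
position: [0.5705, 0.1187, 0.1794]
ee_rot: [-0.0, 0.611, 0.792, -0.001]
contact_force: [-4.6, -3.2, 3.2]
width: -0.0001
gripper_force: 2.4
```

>>> move_arm --deltas '[[[0, 0.001, 0, 0, 1], [0, 0.002, 0, 0, 1], [0, 0.003, 0, 0, 1], [0, 0.003, 0, 0, 1]]]'

```text
clock: 17.4
position: [0.5713, 0.1189, 0.1792]
ee_rot: [-0.001, 0.611, 0.792, -0.002]
contact_force: [-7.4, -4.0, 7.2]
width: 0.0
gripper_force: 4.0
```

The force is climbing while the tool hardly moves, so this is the stop. I retreat and check.

>>> move_arm --deltas '[[[0, -0.01, 0, 0, 1], [0, -0.03, 0, 0, 1], [0, -0.03, -0.05, 0, 1], [0, -0.03, -0.1, 0, 1], [0, -0.1, -0.15, 0, 1], [0, -0.16, -0.15, 0, 1], [0, -0.22, -0.15, 0, 1], [0, -0.22, -0.15, 0, 1], [0, -0.22, -0.15, 0, 1], [0, -0.22, -0.15, 0, 1]]]'

```text
clock: 18.4
position: [0.4049, 0.0756, 0.2995]
ee_rot: [0.001, 0.611, 0.791, 0.001]
contact_force: [-1.0, 0.3, 0.8]
width: -0.0001
gripper_force: 0.0
```

```bash
python3 - <<'E'
from h import *
c=np.array([.5620,.2332])
go(.55,.1181,.179,15)
t=manip.get_image("top")[:,:,::-1];s=manip.get_image("scene")[:,:,::-1]
cv2.imwrite("pics/z7.png",np.hstack([crop(t,185,150,90,90,4.4),crop(s,365,140,90,90,4.4)]))
for n,im in(("top",t),("scene",s)):
  m=(im.max(2)<60).astype(np.uint8);k,l,st,cc=cv2.connectedComponentsWithStats(m)
  for i in range(1,k):
    P=ray(n,[cc[i]],.19)[0]
    if 30<st[i][4]<400 and np.hypot(*(P[:2]-c))<.15: print(n,st[i],P.round(4),np.degrees(np.arctan2(*(P[:2]-c)[::-1]))%360)
E
```

```text
pos [0.4049 0.0756 0.2995] yaw 14.65 F [-1.   0.3  0.8] w -0.0001 gf 0.0 q6 -0.24 t 18.4
row [0.0056, 0.1884, 0.1512, -0.0029]
top [233 153  15  30 234] [0.6221 0.159  0.19  ] 309.011631277038
top [252 177  11  12  91] [0.5915 0.1223 0.19  ] 284.8926409495526
scene [358 152   8  13  81] [0.4272 0.1743 0.19  ] 203.59592330864143
scene [401 208  10  15  85] [0.5981 0.1141 0.19  ] 286.8466442137674
```

View pics/z7.png

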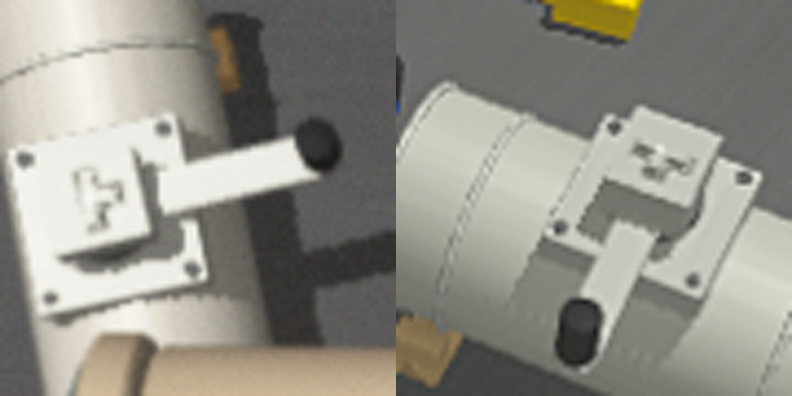

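The knob is at about 285–287°, which matches the stop plus play. The lever stands across the duct, flat on its collar, and the gripper is clear. I hand it in.

```bash
python3 -c "
from rig import manip
print(manip.sign_off())"
```

```text
the job is handed in; nothing more can be done
None
```

The long lever is fitted fully home on the spindle and swung anticlockwise to its shut stop, the gripper is clear of it, and the job is handed in; sign-off returned no verdict.

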